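Unhang a clamshell of nozzles over the peg's upturned tip and stand it in the kitting tray

TASK

Take the front clamshell of brass nozzles (yellow card) off its peg on the spares stand: ease it along the wire by feel and lift it over the upturned tip without straining the hang hole (keep its push on the wire under 8 N), leaving every other pack hanging where it is. Then set it down, without dropping it, standing upright in the empty pocket of the blue kitting tray and let go, leaving the parts in the other pockets alone.

Things in the scene. Friction and masses are not known exactly. Their poses are not given: they have to be found in the camera images.
- nozzles_mid (a point): THE PACK TO TAKE: stiff clear clamshell, yellow card, brass nozzles, about 60 g, foremost on one of the three pegs (which one differs). 26 mm deep (x, along the peg, + towards the panel), 50 wide (y), 88 high (z); this point is its middle, 44 mm above its underside. The lower 60 mm is a 26 x 50 mm box, its sides pinched from above 50 mm apart; above is a 4 mm thick, 50 mm wide flange with the hang hole
- nozzles_hole (a point): middle of the pack's hang hole, in the flange 27.5 mm above the pack's middle: 14 mm wide, 13 mm high, through the 4 mm flange, with 10 mm of flange over it. While it hangs, the hole's upper edge rests on the wire, so the hole's middle is 4 mm below the wire's axis. Same axes as the pack
- stand_face (a point): heavy fixed spares stand: upright white perforated panel 330 mm wide, blue top edge 205 mm above the bench, blue rail behind it, dark base 12 mm high. Point on the panel's face, mid-width, 170 mm up, at the height of the pegs' axes. x points out of the panel's back, y along it, z up: the pegs point along -x, at y = -100, 0, +100 mm. A second nozzle pack hangs 42 mm behind the one to take
- peg_mid (a point): root of the middle peg at the panel's face (axes as stand_face; the other pegs are alike). A level steel wire 5 mm thick, then a straight upturned tip 24 mm long rising at 42 degrees (16 mm up over 18 mm). The wires are pushed in to different depths: each one's bend lies 106 to 140 mm out from the panel, not known closer. A wire flexes up and down, about 3 N per mm at the tip; rigid otherwise
- pocket (a point): middle of the floor, 3 mm above the bench, of the empty pocket of the blue kitting tray: the end pocket on the tray's -x side. Tray fixed, 138 mm long (x), 72 wide (y), 25 high; three pockets in a row along x, each 42 (x) by 66 mm (y) inside, 3 mm walls; the others hold a hot end and a pulley. Axes as the tray. The pack fits standing with its width along y, either way round
- hotend (a point): loose hot end in the tray's middle pocket, 40 mm tall, 24 mm wide (point at its foot)
- pulley (a point): loose steel pulley in the tray's far pocket, 22 mm tall, 22 mm wide (point at its foot)
- fans_mid (a point): a clear clamshell pack 26 deep, 50 wide and 88 mm high like the nozzle pack, blue card, black fan, hanging alone on its peg (this point is its middle); stays hanging
- bearings_mid (a point): a clear clamshell pack 26 deep, 50 wide and 88 mm high like the nozzle pack, red card, steel bearings, hanging alone on its peg (this point is its middle); stays hanging
- nozzles_rear_mid (a point): a clear clamshell pack 26 deep, 50 wide and 88 mm high like the nozzle pack, yellow card, brass nozzles, hanging 42 mm behind the one to take (this point is its middle); stays hanging
There are look-alikes about, which are no part of the job. Of the things that look like the part that bears pocket, take the one that is farthest from the robot's base at the start.

How it is judged:
On the way:
1. the nozzle pack is off its peg, beyond the tip, held in the fingers (x of nozzles_mid in the frame of stand_face below -0.168 m and contact force between the fingers and nozzles above 0.5 N), for 0.1 s.
At the end, for the whole second after the job is handed in: The nozzle pack stands upright (within 6 degrees) on the floor of the tray's empty pocket, its middle within 12 mm of the pocket's middle each way and 40 to 48 mm above its floor, at rest and let go (x of nozzles_mid in the frame of pocket between -0.012 and 0.012 m and y of nozzles_mid in the frame of pocket between -0.012 and 0.012 m and z of nozzles_mid in the frame of pocket between 0.04 and 0.048 m and angle between nozzles_mid's own z axis and vertical below 0.1 rad and linear speed of nozzles below 0.02 m/s and contact force between the fingers and nozzles below 0.05 N); the robot touches nothing.
It fails at once if the hang hole is strained: more than 8 N between the nozzle pack and the stand or its pegs (contact force between nozzles and stand above 8 N).
It fails at once if the nozzle pack is dropped (moves faster than 0.35 m/s out of the fingers) (contact force between the fingers and nozzles below 0.05 N and linear speed of nozzles above 0.35 m/s).
It fails at once if another hanging pack is shifted by more than 20 mm (distance of any of fans_mid, bearings_mid, nozzles_rear_mid from where it was at the start of the episode above 0.02 m).
It fails at once if a part in the tray's other pockets is shifted by more than 15 mm (distance of any of hotend, pulley from where it was at the start of the episode above 0.015 m).
It also fails if it takes over 58 s, if anything falls off the work surface, if the arm or the gripper's body presses on something with over 40 N, if the wrist force passes 120 N, or if a joint passes its speed limit or range.

ROBOT

A 6-joint arm with a two-finger parallel gripper is mounted at the origin on the work surface. World frame = base frame: x ahead of the robot, y to its left, z up, the work surface at z = 0. Lengths are in m, angles in rad, forces in N, time in s.
With the tool pointing down it reaches from about 0.35 to 0.925 m from the base axis. Payload 6.4 kg.
Tool frame: the origin (TCP) lies where the fingers leave the gripper's body, on its centre line; the fingertips stand 73 mm ahead of it and the grasp point (between the pads) lies 54 mm ahead of it (manip.grip_point_offset is the distance from the TCP to the grasp point, in m); z points along the fingers, y is the line along which they close (so a half turn about z gives the same grasp; the last joint's range is limited). The gripper opens to 85 mm and grips with 20 to 120 N. Pads are 22 mm wide; open, the fingers measure 114 mm over their backs; the gripper's body (76 mm by 85 mm) begins 54 mm behind the grasp point. The pads swing forward as they close: fully open they stand 13 mm farther back than shut.
Start: joints at [1.021, 0.245, 1.558, -0, 1.339, -0.174], TCP at [0.239, 0.605, 0.304] pointing down, gripper open.
Joint ranges: [-3.13, 3.13], [-1.02, 2.26], [0.13, 2.54], [-0.95, 4.09], [0.21, 2.88], [-2.74, 2.74]. Speed limits (rad/s): [2.57, 2.57, 3.14, 3.14, 3.14, 3.14].

INTERFACE

Orientations are given as a 3x3 rotation matrix whose columns are the frame's x, y, z axes.
In Python, from bench import observe, vision, workorder, boxes_of, place_of, manip gives the robot as it stands. The module is installed in compiled form; this text tells all that it offers.
- The arm moves only by the tool play_rows, never from a script. Its argument "plan" is a list of rows, each a list of 3 entries, a list of its own where there are three numbers: the finger opening in mm, from 0 to 85.4, then the shift along the world's x, y, z as a fraction of full scale, then the turn, a rotation vector about the world's x, y, z as a fraction of full scale. A call has 1 to 12 rows; each row is the pose to reach, as a shift and turn from the pose commanded when the call began; what a row does not reach only later rows make up. Full scale, the value 1, is 0.25 m for a shift and 120 degrees for a turn. A row lasts 1/8 s, in which the tool goes at most 62.5 mm and 10.7 degrees, less where a joint would pass 70% of its speed; a pose out of reach is approached as far as the arm can. A call with a number of a shift or a turn outside -1 to 1 is refused whole. A call with a gripper value outside its range is refused whole. The fingers move at their own pace and stop on an object; "grip_force" is the grip in N (left out, the last holds). Time passes only in rows, so rows that repeat a pose let the fingers close. It gives the time, the measured TCP pose, the force, the opening and the grip force at its end, in the units of the state.
- observe(): the state, without advancing time (a new reading comes with each control period).
- vision.get_image(name): name is "scene" or "top" or "wrist"; returns (picture, depth): 420x560x3 uint8, red, green, blue; 420x560 float32, m along the optical axis (not along the pixel's ray), 0 where there is no reading.
- vision.camera_model(name): a dict with "fx", "fy", "cx", "cy" (pixels), "cam_to_world" (4x4, takes a point from camera to world coordinates). Camera axes: x right, y up, looking along -z (the intrinsics and any distortion apply to the point x, -y, -z); pixel columns grow to the right and rows downward; lengths in m; the calibration is good to about 2 mm. The wrist camera is an equidistant fisheye: a pixel r from the principal point sees the ray r / f radians off the axis. A picture is of the moment at which its call begins: read the wrist's pose just before it. camera_model takes no time and is no camera call; for the wrist camera it gives the pose at the moment of the call.
- workorder.hand_in(): hands the job in; it is judged then, once.
Trained networks look in the newest picture that a camera, given by its name, has taken for a name from the list of things; names that differ only in an ending like _2 or _b are one class to them, and where a whole thing is asked for, a point or a joint stands for the part that bears it (a point fixed in the world has none). Each returns a list of dicts, best first, with "p" (0 to 1); they miss things now and then, are a little off and sometimes report something else, mostly with a low value. They report only what shows in the picture. A call takes as long as a camera call. They do not tell look-alikes from the thing itself.
- boxes_of(thing, camera): "rect" ([left, top, right, bottom] in pixels, round what is visible of it).
- place_of(thing, camera): "location" ([column, row] in pixels: a listed point, or the origin of a listed thing).
The state is a dict: "t": time; "joint_positions": joint angles; "dq": joint speeds; "joint_efforts": joint torques, N m; "ee_pos": TCP position; "eef_rot": TCP orientation; "contact_force": force on the tool from outside, world axes, zero at the start; "wrist_torque": the same for the moment, N m; "width": finger opening in m; "grip_force": force on a finger pad.
Only numpy, scipy, OpenCV 4.12 (cv2) and the standard library are available. Lean on these libraries where they do the work, as an engineer would, in place of code of your own. Each camera call takes 0.05 s, during which the arm holds its last target. There are 200 camera calls.

## Working session

There is one attempt and no reset: what is moved stays moved. The work goes in short steps, Python scripts to look and compute and a tool call to move; the robot and the scene stay as the last step left them, time stands still between calls to the robot, and variables do not carry over. Pictures are saved under pics/ and viewed, at most 13 in all, crops included, and the job is handed in when it is done.

Besides the shell and the picture viewer there is one more tool, called after "Request:" as name(argument=value, ...) on one line, values as JSON. play_rows: Moves the arm, as the interface text tells. Shift numbers are shares of 0.25 m and turn numbers shares of 120 degrees, none past 1 either way. Its arguments: {"type":"object","properties":{"plan":{"type":"array","items":{"type":"array"}},"grip_force":{"type":"number"}},"required":["plan"]}

```bash
mkdir -p pics
cat > h.py <<'E'
import numpy as np, cv2
from bench import observe, vision, workorder, boxes_of, place_of, manip
def px2w(cam,u,v,d,m=None):
    m=m or vision.camera_model(cam); T=np.array(m["cam_to_world"])
    p=np.array([(u-m["cx"])/m["fx"]*d,-(v-m["cy"])/m["fy"]*d,-d,1]); return (T@p)[:3]
def cloud(cam,depth):
    m=vision.camera_model(cam);T=np.array(m["cam_to_world"]);v,u=np.mgrid[:420,:560]
    p=np.stack([(u-m["cx"])/m["fx"]*depth,-(v-m["cy"])/m["fy"]*depth,-depth,np.ones_like(depth)],-1)
    P=(p@T.T)[...,:3]; P[depth==0]=np.nan; return P
E
python3 - <<'E'
from h import *
np.set_printoptions(precision=4,suppress=True)
s=observe();print(s['ee_pos'],s['eef_rot'],s['t'],s['contact_force'],manip.grip_point_offset)
ims=[]
for c in("scene","top"):
    im,d=vision.get_image(c);ims.append(im);P=cloud(c,d);np.save(c+'_P.npy',P)
    print(c,vision.camera_model(c))
    for t in["nozzles_mid","nozzles_hole","stand_face","peg_mid","pocket","hotend","pulley","fans_mid","bearings_mid"]:
        for r in place_of(t,c)[:3]:
            u,v=map(int,np.round(r["location"]))
            print(t,round(r["p"],2),u,v,P[v,u] if 0<=v<420 and 0<=u<560 else '')
    cv2.imwrite(f'pics/{c}.png',im[...,::-1])
E
```

```text
[0.2384 0.6043 0.3027] [[-0.9302  0.3671 -0.0011]
 [ 0.3671  0.9302 -0.0017]
 [ 0.0004 -0.002  -1.    ]] 0.0 [ 0.6402 -0.318   0.4125] 0.0539
scene {'fx': 521.9437721881592, 'fy': 521.9437721881592, 'cx': 272.0224595101933, 'cy': 217.07557862589766, 'cam_to_world': array([[ 0.8919, -0.2955,  0.3424,  0.853 ],
       [ 0.4523,  0.5859, -0.6725, -0.6365],
       [-0.0019,  0.7546,  0.6561,  0.7754],
       [ 0.    ,  0.    ,  0.    ,  1.    ]])}
nozzles_mid 0.61 317 193 [0.5702 0.1116 0.1457]
nozzles_hole 0.84 320 186 [0.5716 0.1216 0.1565]
stand_face 0.69 333 158 [0.5679 0.1944 0.1761]
stand_face 0.22 320 192 [0.5764 0.111  0.1509]
peg_mid 0.78 334 158 [0.5704 0.1932 0.1776]
peg_mid 0.39 315 195 [0.5673 0.109  0.1417]
pocket 0.96 175 254 [ 0.3209 -0.0392  0.0009]
pocket 0.62 169 345 [ 0.4431 -0.2324  0.0027]
hotend 0.52 183 359 [ 0.4889 -0.2532  0.0186]
pulley 0.53 204 372 [ 0.5337 -0.2581  0.018 ]
fans_mid 0.56 268 182 [0.4682 0.1018 0.1444]
bearings_mid 0.83 371 205 [0.6763 0.1207 0.1484]
top {'fx': 446.7547036681959, 'fy': 446.7547036681959, 'cx': 282.2193688805916, 'cy': 208.10840147048737, 'cam_to_world': array([[ 0.046 ,  0.977 , -0.2082,  0.3878],
       [-0.9989,  0.0446, -0.011 ,  0.0137],
       [-0.0015,  0.2085,  0.978 ,  0.8713],
       [ 0.    ,  0.    ,  0.    ,  1.    ]])}
nozzles_mid 0.93 225 194 [0.5602 0.1175 0.1534]
nozzles_hole 0.93 224 188 [0.569  0.1191 0.1586]
stand_face 0.71 172 188 [0.5586 0.1977 0.1846]
peg_mid 0.92 170 190 [0.5554 0.2008 0.1839]
pocket 0.88 406 285 [ 0.4329 -0.2199  0.0046]
pocket 0.82 314 342 [ 0.3199 -0.0476  0.0019]
hotend 0.69 419 261 [ 0.4767 -0.2364  0.035 ]
fans_mid 0.96 223 249 [0.4669 0.1116 0.1714]
fans_mid 0.26 222 133 [0.6644 0.1294 0.1593]
bearings_mid 0.96 224 137 [0.6591 0.1262 0.1551]
```

View pics/scene.png

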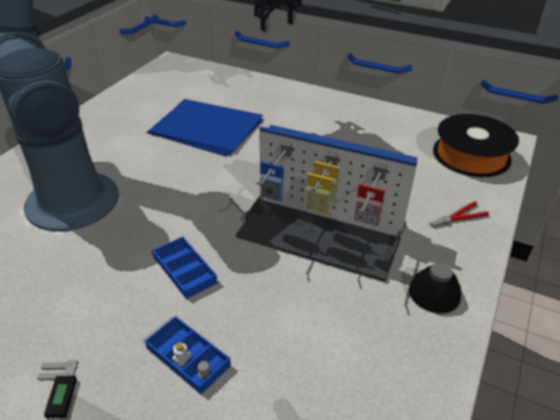

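View pics/top.png

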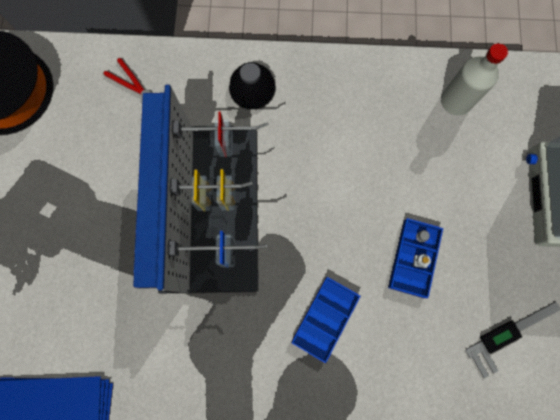

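Run:
```python
from h import *
np.set_printoptions(precision=4,suppress=True)
for c in("top","scene"):
    P=np.load(c+'_P.npy');im=cv2.imread(f'pics/{c}.png');hsv=cv2.cvtColor(im,cv2.COLOR_BGR2HSV)
    X,Y,Z=P[...,0],P[...,1],P[...,2]
    # panel face: bright unsaturated, in region
    m=(Z>.03)&(Z<.195)&(X>.38)&(X<.75)&(Y>.17)&(Y<.26)&(hsv[...,1]<40)&(hsv[...,2]>90)
    q=P[m]; 
    for _ in range(6):
        A=np.c_[q[:,0],np.ones(len(q))];k=np.linalg.lstsq(A,q[:,1],rcond=None)[0];r=q[:,1]-A@k;q=q[abs(r)<max(.003,1.5*r.std())]
    print(c,'panel y=a x+b',k,len(q),'x',np.percentile(q[:,0],[.5,99.5]),r.std())
    R=[("yellow",(hsv[...,0]>20)&(hsv[...,0]<35)&(hsv[...,1]>120)),("red",((hsv[...,0]<8)|(hsv[...,0]>172))&(hsv[...,1]>120)),("blue",(hsv[...,0]>100)&(hsv[...,0]<125)&(hsv[...,1]>120))]
    for n,mm in R:
        m=mm&(Z>.09)&(Z<.19)&(X>.4)&(X<.75)&(Y>.08)&(Y<.19);q=P[m]
        for nm,qq in((' y<.14',q[q[:,1]<.14]),(' y>.14',q[q[:,1]>.14])):
            if len(qq)>5: print(n+nm,len(qq),np.median(qq,0),np.percentile(qq,[3,97],axis=0).ravel())
    # wires: z around .165-.195, y<.11
    m=(Z>.15)&(Z<.2)&(Y>.03)&(Y<.105)&(X>.4)&(X<.75);v,u=np.nonzero(m)
    q=P[m];o=np.argsort(q[:,1])
    for lo,hi in((.4,.5),(.5,.61),(.61,.75)):
        s=q[(q[:,0]>lo)&(q[:,0]<hi)];s=s[np.argsort(s[:,1])];print('wire',len(s));print(s[::max(1,len(s)//14)])
    # tray
    m=(hsv[...,0]>100)&(hsv[...,0]<125)&(hsv[...,1]>120)&(Z>.018)&(Z<.035)&(Y<-.12)&(X>.3)&(X<.65)
    q=P[m][:,:2].astype(np.float32);print('tray',len(q),cv2.minAreaRect(q),np.median(P[m][:,2]))
    print(cv2.boxPoints(cv2.minAreaRect(q)))
T=cv2.imread('pics/top.png');S=cv2.imread('pics/scene.png')
a=cv2.resize(T[90:300,130:300],None,fx=2.35,fy=2.8,interpolation=2);b=cv2.resize(S[120:280,230:420],(400,588),interpolation=2)
cv2.imwrite('pics/c1.png',np.hstack([cv2.resize(a,(400,588)),b]))
```

```text
top panel y=a x+b [0.0997 0.1358] 128 x [0.4557 0.728 ] 0.006997276293701746
yellow y<.14 151 [0.5664 0.1193 0.1786] [0.5439 0.1167 0.1532 0.5917 0.1275 0.1835]
yellow y>.14 172 [0.564  0.1611 0.1791] [0.5412 0.1586 0.1538 0.5897 0.1692 0.1839]
red y<.14 114 [0.6631 0.1304 0.1814] [0.643  0.1281 0.1631 0.6893 0.1335 0.184 ]
blue y<.14 177 [0.467  0.1129 0.1807] [0.4446 0.1102 0.1528 0.4923 0.1208 0.1836]
wire 199
[[0.4727 0.0421 0.1882]
 [0.4743 0.0484 0.1855]
 [0.4753 0.0552 0.1753]
 [0.4707 0.063  0.1718]
 [0.4704 0.0709 0.1713]
 [0.4732 0.0773 0.1716]
 [0.4713 0.0851 0.1715]
 [0.4711 0.0915 0.1707]
 [0.469  0.0974 0.1729]
 [0.457  0.1006 0.1506]
 [0.4534 0.1017 0.1536]
 [0.4646 0.1024 0.1539]
 [0.4519 0.1034 0.1515]
 [0.4629 0.1039 0.1539]
 [0.4759 0.1049 0.1534]]
wire 64
[[0.5705 0.0711 0.1863]
 [0.5733 0.0728 0.1878]
 [0.5734 0.0744 0.1872]
 [0.5705 0.0776 0.1852]
 [0.5698 0.0794 0.1813]
 [0.5687 0.0812 0.179 ]
 [0.5706 0.083  0.1778]
 [0.5691 0.0862 0.1768]
 [0.5697 0.0881 0.1741]
 [0.5717 0.09   0.1725]
 [0.5701 0.0932 0.1716]
 [0.5685 0.0947 0.1713]
 [0.5685 0.0964 0.171 ]
 [
[... 1951 characters left out ...]
57   0.0993 0.1689]
 [0.5741 0.0994 0.1679]
 [0.5749 0.1018 0.1713]
 [0.5707 0.1022 0.1695]
 [0.5721 0.1038 0.1689]
 [0.5563 0.1042 0.151 ]]
wire 42
[[0.6735 0.0505 0.1858]
 [0.6765 0.0522 0.1856]
 [0.6754 0.0557 0.1848]
 [0.6766 0.0669 0.1722]
 [0.6724 0.0746 0.1695]
 [0.6747 0.0784 0.1698]
 [0.6739 0.0808 0.1701]
 [0.6749 0.0839 0.1681]
 [0.6718 0.0871 0.1692]
 [0.6746 0.089  0.1713]
 [0.6717 0.0924 0.17  ]
 [0.6724 0.0961 0.1699]
 [0.6733 0.0996 0.1677]
 [0.6701 0.103  0.1687]]
tray 647 ((0.4582338333129883, -0.21828921139240265), (0.1118156760931015, 0.21930652856826782), 55.368221282958984) 0.021377741584755472
[[ 0.3362 -0.202 ]
 [ 0.5167 -0.3266]
 [ 0.5802 -0.2346]
 [ 0.3998 -0.11  ]]
```

View pics/c1.png

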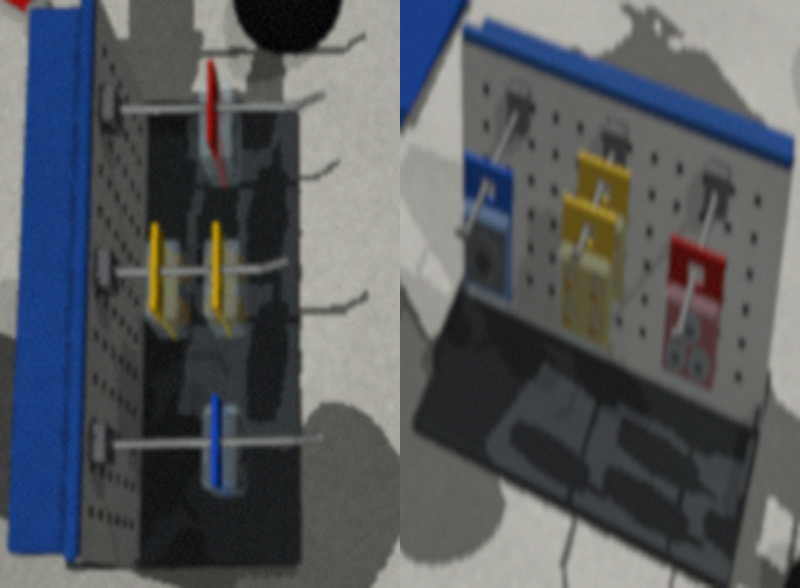

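Request:
play_rows(plan=[[85,[0.66,-0.98,0.2],[0,0,-0.27]],[85,[0.66,-0.98,0.2],[0,0,-0.27]],[85,[0.66,-0.98,0.2],[0,0,-0.27]],[85,[0.66,-0.98,0.2],[0,0,-0.27]],[85,[0.66,-0.98,0.2],[0,0,-0.27]],[85,[0.66,-0.98,0.2],[0,0,-0.27]],[85,[0.66,-0.98,0.2],[0,0,-0.27]]])

```text
t: 1.88
ee_pos: [0.4034, 0.3598, 0.3538]
eef_rot: [[-0.589, 0.808, -0.0], [0.808, 0.589, 0.0], [0.0, -0.0, -1.0]]
contact_force: [-0.6, 0.8, 0.2]
width: 0.0852
grip_force: 0.0
```

Request:
play_rows(plan=[[85,[0.66,-0.96,0.0],[0,0,-0.27]],[85,[0.66,-0.96,0.0],[0,0,-0.27]],[85,[0.66,-0.96,0.0],[0,0,-0.27]],[85,[0.66,-0.96,0.0],[0,0,-0.27]],[85,[0.66,-0.96,0.0],[0,0,-0.27]],[85,[0.66,-0.96,0.0],[0,0,-0.27]],[85,[0.66,-0.96,0.0],[0,0,-0.27]],[85,[0.66,-0.96,0.0],[0,0,-0.27]]])

```text
t: 2.88
ee_pos: [0.5679, 0.1213, 0.3538]
eef_rot: [[-0.067, 0.998, -0.0], [0.998, 0.067, 0.0], [0.0, -0.0, -1.0]]
contact_force: [0.6, -0.8, 0.7]
width: 0.0855
grip_force: 0.0
```

```bash
cat >> h.py <<'E'
def wray(u,v,m):
    x,y=u-m["cx"],v-m["cy"];r=np.hypot(x,y);th=r/m["fx"]
    d=np.array([np.sin(th)*x/r,-np.sin(th)*y/r,-np.cos(th)]);T=np.array(m["cam_to_world"]);return T[:3,3],T[:3,:3]@d
def wz(u,v,z,m):
    o,d=wray(u,v,m);return o+d*(z-o[2])/d[2]
def wcloud(depth,m):
    v,u=np.mgrid[:420,:560];x,y=u-m["cx"],v-m["cy"];r=np.hypot(x,y)+1e-9;th=r/m["fx"]
    k=np.tan(th)/r;p=np.stack([x*k*depth,-y*k*depth,-depth],-1);T=np.array(m["cam_to_world"])
    P=p@T[:3,:3].T+T[:3,3];P[depth==0]=np.nan;return P
E
python3 - <<'E'
from h import *
np.set_printoptions(precision=4,suppress=True)
s=observe();print(s['t'],s['ee_pos'],s['eef_rot'],s['contact_force'],s['joint_positions'])
m=vision.camera_model('wrist');im,d=vision.get_image('wrist');print(m)
P=wcloud(d,m);np.save('w_P.npy',P)
for t,z in(("nozzles_mid",.1385),("nozzles_hole",.166),("peg_mid",.17),("fans_mid",.1385),("bearings_mid",.1385)):
    for r in place_of(t,'wrist')[:3]:
        u,v=r['location'];print(t,r['p'],u,v,wz(u,v,z,m),P[int(v),int(u)])
cv2.imwrite('pics/w1.png',im[...,::-1])
hsv=cv2.cvtColor(im,cv2.COLOR_RGB2HSV);X,Y,Z=P[...,0],P[...,1],P[...,2]
y=(hsv[...,0]>20)&(hsv[...,0]<35)&(hsv[...,1]>120)&(Z>.16)&(Z<.2)
for a,b in((.1,.14),(.14,.18)):
    q=P[y&(Y>a)&(Y<b)]
    if len(q)>9:print(len(q),np.median(q,0),np.percentile(q,[2,98],axis=0),np.polyfit(q[:,0],q[:,1],1))
w=(Z>.16)&(Z<.2)&(X>.55)&(X<.59)&(Y<.11)&(Y>.04);q=P[w];q=q[np.argsort(q[:,1])];print(len(q));print(q[::max(1,len(q)//25)])
E
```

```text
2.875 [0.5679 0.1213 0.3538] [[-0.0665  0.9978 -0.0004]
 [ 0.9978  0.0665  0.0002]
 [ 0.0002 -0.0003 -1.    ]] [ 0.6382 -0.8141  0.7015] [ 0.0153  0.0456  1.6879  0.0002  1.4084 -0.0513]
{'fx': 325.19226210127806, 'fy': 325.19226210127806, 'cx': 287.616959001921, 'cy': 221.86134010124374, 'cam_to_world': array([[ 0.9978, -0.0634, -0.019 ,  0.5634],
       [ 0.0662,  0.9511,  0.3017,  0.1978],
       [-0.0011, -0.3023,  0.9532,  0.4242],
       [ 0.    ,  0.    ,  0.    ,  1.    ]])}
nozzles_mid 0.9 288.3 209.1 [0.5689 0.1196 0.1385] [0.568  0.129  0.1724]
nozzles_mid 0.63 288.5 119.4 [0.5637 0.2001 0.1385] [0.5633 0.2    0.1865]
nozzles_hole 0.67 289.3 214.6 [0.5696 0.1225 0.166 ] [0.5691 0.1251 0.1732]
peg_mid 0.57 287.2 118.3 [0.5627 0.2007 0.17  ] [0.5625 0.2007 0.1849]
fans_mid 0.72 185.0 208.8 [0.4718 0.1138 0.1385] [0.477  0.1194 0.1547]
bearings_mid 0.76 393.8 205.2 [0.6677 0.1305 0.1385] [0.6613 0.1342 0.1539]
765 [0.5693 0.1213 0.1812] [[0.5453 0.1173 0.1604]
 [0.5931 0.1238 0.1836]] [0.066  0.0836]
566 [0.5666 0.1631 0.1823] [[0.5426 0.1593 0.1643]
 [0.5906 0.1659 0.1841]] [0.0661 0.1255]
304
[[0.5735 0.0712 0.1873]
 [0.5709 0.0736 0.1885]
 [0.57   0.075  0.1879]
 [0.574  0.0763 0.1863]
 [0.574  0.0773 0.1827]
 [0.5697 0.079  0.1811]
 [0.5738 0.0799 0.1825]
 [0.5704 0.081  0.1814]
 [0.5695 0.0823 0.1802]
 [0.5711 0.0837 0.1791]
 [0.5693 0.0852 0.1766]
 [0.5709 0.0863 0.1768]
 [0.5733 0.0876 0.1732]
 [0.5724 0.0888 0.1739]
 [0.5731 0.0904 0.1733]
 [0.5688 0.0917 0.1706]
 [0.5696 0.0936 0.1728]
 [0.5695 0.0953 0.1726]
 [0.5702 0.0972 0.1726]
 [0.5701 0.0988 0.1722]
 [0.5683 0.1007 0.1705]
 [0.5723 0.1023 0.1717]
 [0.5697 0.1041 0.1721]
 [0.5712 0.106  0.1722]
 [0.5686 0.1078 0.1729]
 [0.5693 0.1095 0.1726]]
```

View pics/w1.png

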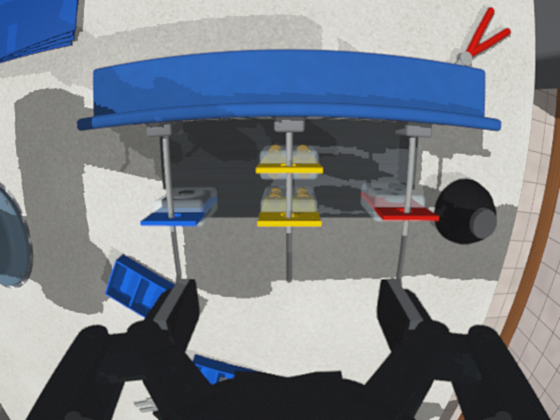

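Request:
play_rows(plan=[[85,[0.005,-0.005,-0.2],[0,0,0]],[85,[0.005,-0.005,-0.35],[0,0,0]],[85,[0.005,-0.005,-0.48],[0,0,0]],[85,[0.005,-0.005,-0.56],[0,0,0]],[85,[0.005,-0.005,-0.61],[0,0,0]],[85,[0.005,-0.005,-0.636],[0,0,0]],[85,[0.005,-0.005,-0.636],[0,0,0]]])

```text
t: 4.05
ee_pos: [0.5701, 0.1184, 0.1953]
eef_rot: [[-0.064, 0.998, 0.001], [0.998, 0.064, -0.0], [-0.0, 0.001, -1.0]]
contact_force: [0.0, 0.4, 0.0]
width: 0.0852
grip_force: 0.0
```

Request:
play_rows(plan=[[60,[0,0,0],[0,0,0]],[60,[0,0,0],[0,0,0]],[56,[0,0,0],[0,0,0]],[54,[0,0,0],[0,0,0]],[52,[0,0,0],[0,0,0]],[50,[0,0,0],[0,0,0]],[48,[0,0,0],[0,0,0]],[46,[0,0,0],[0,0,0]],[46,[0,0,0],[0,0,0]]], grip_force=20)

```text
t: 5.18
ee_pos: [0.5698, 0.1184, 0.1949]
eef_rot: [[-0.064, 0.998, 0.0], [0.998, 0.064, 0.0], [-0.0, 0.0, -1.0]]
contact_force: [0.2, -0.3, 0.9]
width: 0.0495
grip_force: 22.9
```

Run:
```python
from h import *
np.set_printoptions(precision=4,suppress=True)
s=observe();print(s)
m=vision.camera_model('wrist');im,d=vision.get_image('wrist');P=wcloud(d,m)
print([ (r['p'],r['location']) for r in place_of('nozzles_mid','wrist')])
cv2.imwrite('pics/w2.png',im[...,::-1])
```

```text
{'t': 5.175, 'joint_positions': array([ 0.0102,  0.2109,  1.8108,  0.    ,  1.1198, -0.0539]), 'dq': array([-0.0006,  0.0005,  0.0011,  0.0011,  0.0006,  0.0016]), 'joint_efforts': array([ -0.0068, -37.8682, -29.1465,   0.007 ,  -0.0607,   0.0008]), 'ee_pos': array([0.5698, 0.1184, 0.1949]), 'eef_rot': array([[-0.064,  0.998,  0.   ],
       [ 0.998,  0.064,  0.   ],
       [-0.   ,  0.   , -1.   ]]), 'contact_force': array([ 0.1832, -0.3267,  0.9317]), 'wrist_torque': array([-0.0047,  0.0375, -0.0237]), 'grip_force': 22.9136623442173, 'width': 0.04949208409306329}
[(0.75, [286.7, 297.0])]
```

View pics/w2.png

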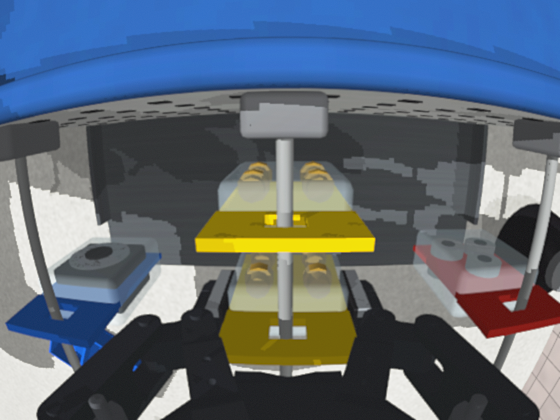

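Request:
play_rows(plan=[[46,[0,0,0],[0,0,0]],[46,[0,0,0.008],[0,0,0]],[46,[0,0,0.016],[0,0,0]],[46,[0,0,0.016],[0,0,0]],[46,[0.002,-0.02,0.016],[0,0,0]],[46,[0.004,-0.04,0.016],[0,0,0]],[46,[0.005,-0.06,0.016],[0,0,0]],[46,[0.005,-0.06,0.016],[0,0,0]]], grip_force=40)

```text
t: 6.28
ee_pos: [0.5711, 0.1029, 0.1989]
eef_rot: [[-0.063, 0.998, -0.0], [0.998, 0.063, -0.0], [-0.0, -0.0, -1.0]]
contact_force: [-0.3, -0.1, -0.6]
width: 0.0493
grip_force: 47.6
```

Run:
```python
from h import *
np.set_printoptions(precision=4,suppress=True)
for c in("wrist",):
    s=observe();print(s['ee_pos'],s['contact_force'],s['wrist_torque'])
    m=vision.camera_model(c);im,d=vision.get_image(c);P=wcloud(d,m)
    hsv=cv2.cvtColor(im,cv2.COLOR_RGB2HSV);Y=P[...,1];Z=P[...,2]
    y=(hsv[...,0]>20)&(hsv[...,0]<35)&(hsv[...,1]>120)&(Z>.16)&(Z<.2)&(Y<.14)
    q=P[y];print(len(q),np.median(q,0),np.percentile(q,[2,98],axis=0))
    q=P[(Z>.163)&(Z<.2)&(abs(P[...,0]-.571)<.004)&(Y>.08)&(Y<.15)];q=q[np.argsort(q[:,1])];print(q[::max(1,len(q)//15)])
    cv2.imwrite('pics/w3.png',im[240:,150:430,::-1])
```

```text
[0.5711 0.1029 0.1989] [-0.262  -0.0709 -0.562 ] [-0.0161  0.0024 -0.0339]
5771 [0.572  0.1064 0.1777] [[0.5481 0.1033 0.1608]
 [0.5946 0.1085 0.187 ]]
[[0.5741 0.0856 0.1738]
 [0.5674 0.1024 0.1858]
 [0.5714 0.1047 0.186 ]
 [0.5726 0.106  0.1837]
 [0.5744 0.1065 0.1792]
 [0.5688 0.1068 0.1812]
 [0.5712 0.1076 0.1726]
 [0.5683 0.1125 0.1721]
 [0.5674 0.1172 0.1708]
 [0.5671 0.1219 0.171 ]
 [0.5693 0.1262 0.1728]
 [0.5691 0.1306 0.1725]
 [0.5681 0.1353 0.1715]
 [0.5672 0.14   0.1736]
 [0.5676 0.1448 0.1728]
 [0.5673 0.15   0.1725]]
```

Request:
play_rows(plan=[[46,[0.001,-0.018,0],[0,0,0]],[46,[0.0025,-0.036,0],[0,0,0]],[46,[0.0025,-0.036,0],[0,0,0]]])

```text
t: 6.7
ee_pos: [0.5717, 0.094, 0.1989]
eef_rot: [[-0.063, 0.998, 0.0], [0.998, 0.063, 0.0], [0.0, 0.0, -1.0]]
contact_force: [0.9, -0.3, -0.9]
width: 0.0495
grip_force: 47.6
```

Request:
play_rows(plan=[[46,[0.0006,-0.01,0],[0,0,0]],[46,[0.0006,-0.01,0],[0,0,0]]])

```text
t: 6.95
ee_pos: [0.5719, 0.0918, 0.1989]
eef_rot: [[-0.064, 0.998, 0.0], [0.998, 0.064, 0.0], [0.0, 0.0, -1.0]]
contact_force: [-0.6, -0.1, -0.8]
width: 0.0492
grip_force: 47.6
```

Request:
play_rows(plan=[[46,[0.0006,-0.01,0.002],[0,0,0]],[46,[0.0006,-0.01,0.002],[0,0,0]]])

```text
t: 7.2
ee_pos: [0.572, 0.0893, 0.1995]
eef_rot: [[-0.064, 0.998, 0.0], [0.998, 0.064, 0.0], [0.0, 0.0, -1.0]]
contact_force: [0.4, -0.2, 0.2]
width: 0.0496
grip_force: 47.6
```

Request:
play_rows(plan=[[46,[0.0006,-0.01,0.006],[0,0,0]],[46,[0.0006,-0.01,0.006],[0,0,0]]])

```text
t: 7.45
ee_pos: [0.5723, 0.0867, 0.2011]
eef_rot: [[-0.064, 0.998, 0.0], [0.998, 0.064, -0.0], [-0.0, 0.0, -1.0]]
contact_force: [0.5, -0.3, -0.8]
width: 0.0493
grip_force: 47.6
```

Run:
```python
from h import *
np.set_printoptions(precision=4,suppress=True)
s=observe();print(s['ee_pos'],s['contact_force'],s['wrist_torque'])
im,d=vision.get_image('scene');P=cloud('scene',d)
q=P[(P[...,2]>.16)&(P[...,2]<.21)&(abs(P[...,0]-.573)<.005)&(P[...,1]>.06)&(P[...,1]<.12)];print(q[np.argsort(q[:,1])])
im2,d2=vision.get_image('wrist')
cv2.imwrite('pics/s4.png',np.hstack([cv2.resize(im[130:230,270:370],(400,400),interpolation=2),cv2.resize(im2[260:420,205:365],(400,400))])[...,::-1])
```

```text
[0.5723 0.0867 0.2011] [ 0.5358 -0.3225 -0.8494] [ 0.0404 -0.0049 -0.0213]
[[0.5758 0.0699 0.1843]
 [0.5731 0.0715 0.1845]
 [0.5747 0.0724 0.1844]
 [0.5763 0.0732 0.1845]
 [0.5742 0.0734 0.1859]
 [0.5707 0.074  0.2095]
 [0.5707 0.0742 0.2071]
 [0.5726 0.0742 0.21  ]
 [0.5725 0.0749 0.205 ]
 [0.5716 0.075  0.1839]
 [0.5743 0.075  0.2078]
 [0.5687 0.075  0.2013]
 [0.5763 0.0752 0.2061]
 [0.5682 0.0754 0.2077]
 [0.5683 0.0755 0.2054]
 [0.5778 0.0759 0.2084]
 [0.5759 0.0759 0.2077]
 [0.5699 0.0765 0.2031]
 [0.5779 0.0766 0.2011]
 [0.5751 0.0768 0.1792]
 [0.5748 0.0768 0.1838]
 [0.5738 0.0769 0.2018]
 [0.5699 0.0769 0.2005]
 [0.5736 0.077  0.204 ]
 [0.5712 0.0773 0.2097]
 [0.5712 0.0778 0.2048]
 [0.5753 0.0781 0.2015]
 [0.5729 0.0784 0.2073]
 [0.5711 0.0787 0.1997]
 [0.5739 0.0845 0.1758]
 [0.5735 0.0851 0.1799]
 [0.5744 0.0853 0.1611]
 [0.5755 0.0853 0.1781]
 [0.5729 0.0858 0.184 ]
 [0.571  0.0858 0.1809]
 [0.5749 0.0861 0.1821]
 [0.571  0.0862 0.1783]
 [0.575  0.0862 0.1797]
 [0.5758 0.0865 0.1631]
 [0.5706 0.0866 0.1826]
 [0.5716 0.0867 0.1639]
 [0.5759 0.0867 0.1606]
 [0.5765 0.087  0.182 ]
 [0.5715 0.0871 0.1612]
 [0.5685 0.0871 0.1791]
 [0.5703 0.0872 0.1844]
 [0.5735 0.0873 0.1618]
 [0.5762 0.0873 0.1864]
 [0.5683 0.0873 0.1813]
 [0.5729 0.0877 0.1684]
 [0.5719 0.0878 0.1869]
 [0.5722 0.088  0.1798]
 [0.5764 0.0881 0.1765]
 [0.5772 0.0881 0.1625]
 [0.574  0.0882 0.1827]
 [0.5718 0.0883 0.1842]
 [0.5746 0.0883 0.171 ]
 [0.5759 0.0884 0.1831]
 [0.5761 0.0885 0.1785]
 [0.5689 0.0885 0.1617]
 [0.5776 0.0886 0.186 ]
 [0.5746 0.0887 0.1684]
 [0.5779 0.0889 0.1788]
 [0.5736 0.0889 0.1844]
 [0.5745 0.0897 0.1628]
 [0.5692 0.0897 0.1847]
 [0.5723 0.0901 0.1617]
 [0.5728 0.0905 0.1854]
 [0.5736 0.0905 0.1715]
 [0.576  0.091  0.1624]
 [0.5745 0.0912 0.1855]
 [0.5693 0.0922 0.1616]
 [0.5745 0.0933 0.1699]
 [0.5742 0.0946 0.1665]
 [0.5699 0.1139 0.1685]
 [0.5712 0.116  0.1674]]
```

View pics/s4.png

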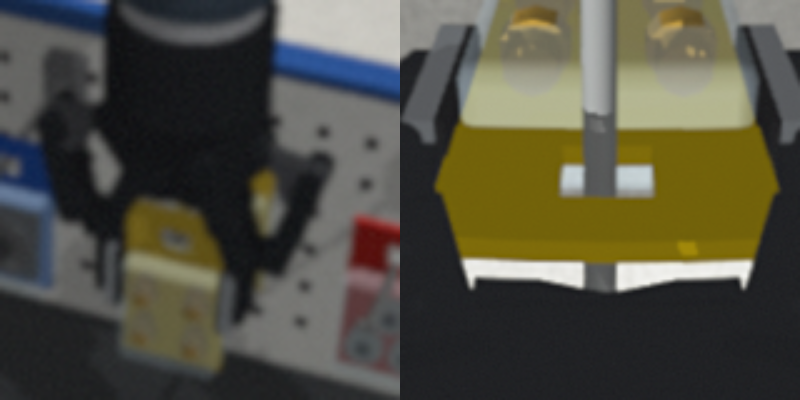

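Request:
play_rows(plan=[[46,[0.0004,-0.006,0.004],[0,0,0]],[46,[0.0008,-0.012,0.008],[0,0,0]],[46,[0.0008,-0.012,0.008],[0,0,0]]])

```text
t: 7.92
ee_pos: [0.5724, 0.0838, 0.203]
eef_rot: [[-0.064, 0.998, 0.0], [0.998, 0.064, -0.0], [-0.0, 0.0, -1.0]]
contact_force: [-0.1, 0.2, -1.0]
width: 0.049
grip_force: 47.6
```

Request:
play_rows(plan=[[46,[0.0004,-0.006,0.0055],[0,0,0]],[46,[0.0008,-0.012,0.011],[0,0,0]],[46,[0.0008,-0.012,0.011],[0,0,0]]])

```text
t: 8.3
ee_pos: [0.5727, 0.0808, 0.2059]
eef_rot: [[-0.064, 0.998, 0.0], [0.998, 0.064, -0.0], [-0.0, 0.0, -1.0]]
contact_force: [0.6, -0.3, -1.0]
width: 0.0495
grip_force: 47.6
```

Request:
play_rows(plan=[[46,[0.0004,-0.006,0.0055],[0,0,0]],[46,[0.0008,-0.012,0.011],[0,0,0]],[46,[0.0008,-0.012,0.011],[0,0,0]]])

```text
t: 8.68
ee_pos: [0.5728, 0.0778, 0.2085]
eef_rot: [[-0.064, 0.998, 0.0], [0.998, 0.064, -0.0], [-0.0, 0.0, -1.0]]
contact_force: [0.9, -0.6, 0.1]
width: 0.0495
grip_force: 47.5
```

Request:
play_rows(plan=[[46,[0.0004,-0.006,0.0055],[0,0,0]],[46,[0.0008,-0.012,0.011],[0,0,0]],[46,[0.0008,-0.012,0.011],[0,0,0]]])

```text
t: 9.05
ee_pos: [0.5726, 0.0747, 0.2107]
eef_rot: [[-0.064, 0.998, -0.001], [0.998, 0.064, -0.001], [-0.001, -0.001, -1.0]]
contact_force: [-1.6, -0.4, -2.2]
width: 0.0493
grip_force: 47.2
```

Run:
```python
from h import *
np.set_printoptions(precision=4,suppress=True)
for i in range(3):
    s=observe();print(s['ee_pos'],s['contact_force'],s['wrist_torque'])
    im2,d2=vision.get_image('wrist')
im,d=vision.get_image('scene')
im3,d=vision.get_image('top')
cv2.imwrite('pics/s5.png',np.hstack([cv2.resize(im[150:220,280:350],(400,400),interpolation=2),cv2.resize(im2[260:420,205:365],(400,400))])[...,::-1])
```

```text
[0.5726 0.0747 0.2107] [-1.6282 -0.4306 -2.2369] [-0.0622  0.048   0.0323]
[0.5727 0.0747 0.2108] [-0.0843 -0.1508 -3.3761] [-0.0715  0.064  -0.0251]
[0.5727 0.0746 0.2109] [-0.7645 -0.9106 -3.3413] [-0.1576  0.0906  0.0609]
```

View pics/s5.png

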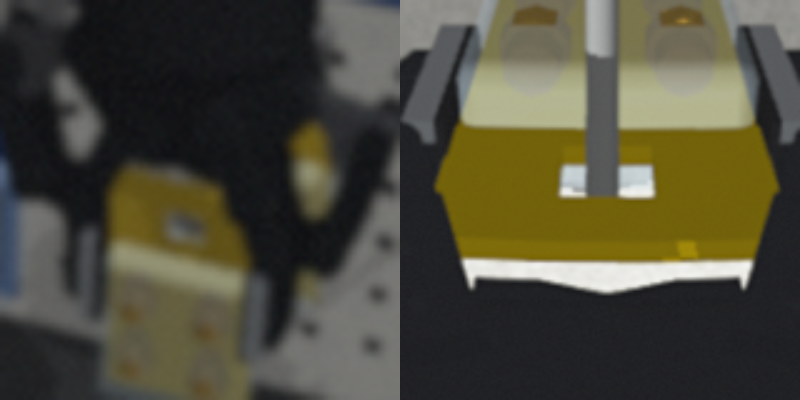

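Request:
play_rows(plan=[[46,[0.0004,-0.006,-0.001],[0,0,0]],[46,[0.0004,-0.006,-0.001],[0,0,0]],[46,[0.0004,-0.006,-0.001],[0,0,0]]])

```text
t: 9.68
ee_pos: [0.5734, 0.0732, 0.2114]
eef_rot: [[-0.064, 0.998, 0.001], [0.998, 0.064, -0.0], [-0.0, 0.001, -1.0]]
contact_force: [-0.8, -1.1, -0.7]
width: 0.0496
grip_force: 47.4
```

Request:
play_rows(plan=[[46,[0.0004,-0.006,0.005],[0,0,0]],[46,[0.0008,-0.012,0.01],[0,0,0]],[46,[0.0008,-0.012,0.01],[0,0,0]]])

```text
t: 10.05
ee_pos: [0.5734, 0.0703, 0.2137]
eef_rot: [[-0.064, 0.998, 0.0], [0.998, 0.064, -0.0], [-0.0, 0.0, -1.0]]
contact_force: [0.1, -0.6, -1.1]
width: 0.0492
grip_force: 47.4
```

Request:
play_rows(plan=[[46,[0.0004,-0.006,0.005],[0,0,0]],[46,[0.0008,-0.012,0.01],[0,0,0]],[46,[0.0008,-0.012,0.01],[0,0,0]]])

```text
t: 10.42
ee_pos: [0.5736, 0.0673, 0.2161]
eef_rot: [[-0.064, 0.998, 0.0], [0.998, 0.064, -0.0], [-0.0, 0.0, -1.0]]
contact_force: [-0.6, -0.3, -1.4]
width: 0.0496
grip_force: 47.4
```

Request:
play_rows(plan=[[46,[0.0004,-0.006,0.003],[0,0,0]],[46,[0.0008,-0.012,0.006],[0,0,0]],[46,[0.0008,-0.012,0.006],[0,0,0]]])

```text
t: 10.8
ee_pos: [0.5737, 0.0643, 0.2175]
eef_rot: [[-0.064, 0.998, 0.0], [0.998, 0.064, -0.0], [-0.0, 0.0, -1.0]]
contact_force: [0.5, -0.0, -0.4]
width: 0.0492
grip_force: 47.4
```

Request:
play_rows(plan=[[46,[0.0004,-0.006,0.001],[0,0,0]],[46,[0.0008,-0.012,0.002],[0,0,0]],[46,[0.0012,-0.018,0.002],[0,0,0]],[46,[0.0012,-0.018,0.002],[0,0,0]]])

```text
t: 11.3
ee_pos: [0.5739, 0.0598, 0.2179]
eef_rot: [[-0.064, 0.998, -0.0], [0.998, 0.064, 0.0], [0.0, -0.0, -1.0]]
contact_force: [0.1, 0.2, -0.8]
width: 0.0495
grip_force: 47.4
```

Run:
```python
from h import *
np.set_printoptions(precision=4,suppress=True)
s=observe();print(s['ee_pos'],s['contact_force'],s['wrist_torque'])
m=vision.camera_model('wrist');im2,d2=vision.get_image('wrist');P=wcloud(d2,m)
q=P[(P[...,2]>.163)&(P[...,2]<.215)&(abs(P[...,0]-.573)<.007)&(P[...,1]>.05)&(P[...,1]<.1)];q=q[np.argsort(q[:,1])];print(q[::max(1,len(q)//25)])
cv2.imwrite('pics/s6.png',cv2.resize(im2[220:420,180:380],(500,500))[...,::-1])
```

```text
[0.5739 0.0598 0.2179] [ 0.0875  0.192  -0.8401] [ 0.0283  0.0145 -0.0013]
[[0.5676 0.0501 0.1758]
 [0.5679 0.0538 0.1772]
 [0.5703 0.0598 0.1823]
 [0.5696 0.0609 0.2057]
 [0.5705 0.0618 0.2051]
 [0.567  0.0626 0.1824]
 [0.5664 0.0629 0.2041]
 [0.5751 0.0631 0.2035]
 [0.5777 0.0633 0.1781]
 [0.572  0.0634 0.1981]
 [0.5788 0.0636 0.2028]
 [0.572  0.0638 0.2008]
 [0.575  0.064  0.2056]
 [0.5783 0.0649 0.2049]
 [0.5761 0.068  0.1766]
 [0.5783 0.0711 0.1769]
 [0.5683 0.0729 0.1756]
 [0.579  0.0738 0.1735]
 [0.5716 0.0744 0.1882]
 [0.5725 0.0755 0.1857]
 [0.5701 0.0788 0.1829]
 [0.5702 0.0825 0.1802]
 [0.5718 0.0861 0.178 ]
 [0.5716 0.09   0.1738]
 [0.5702 0.0946 0.1733]
 [0.5687 0.0994 0.1713]]
```

View pics/s6.png

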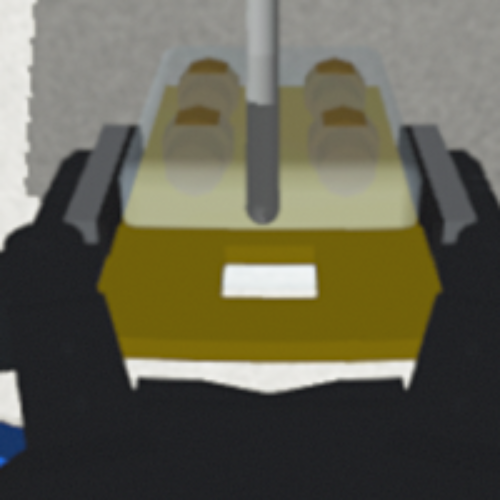

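Request:
play_rows(plan=[[46,[0.004,-0.06,0],[0,0,0]],[46,[0.01,-0.16,0.02],[0,0,0]],[46,[0.02,-0.3,0.1],[0,0,0]],[46,[0.0,-0.45,0.15],[0,0,0]],[46,[0.0,-0.45,0.15],[0,0,0]]])

```text
t: 11.98
ee_pos: [0.5744, -0.0555, 0.2568]
eef_rot: [[-0.06, 0.998, 0.003], [0.998, 0.06, -0.001], [-0.001, 0.003, -1.0]]
contact_force: [0.5, 1.1, -1.0]
width: 0.0496
grip_force: 47.5
```

Run:
```python
from h import *
np.set_printoptions(precision=4,suppress=True)
s=observe();print(s['t'],s['ee_pos'],s['contact_force'],s['width'])
for c in("top","scene","wrist"):
    m=vision.camera_model(c);im,d=vision.get_image(c)
    P=cloud(c,d) if c!='wrist' else wcloud(d,m)
    for t in('pocket','hotend','pulley'):
        for r in place_of(t,c)[:3]:
            u,v=r['location'];print(c,t,r['p'],u,v,(wz(u,v,.003,m) if c=='wrist' else P[int(v),int(u)]))
    hsv=cv2.cvtColor(im,cv2.COLOR_RGB2HSV);X,Y,Z=P[...,0],P[...,1],P[...,2]
    m=(hsv[...,0]>100)&(hsv[...,0]<125)&(hsv[...,1]>120)&(abs(X-.48)<.12)&(abs(Y+.24)<.085)
    q=P[m&(Z>.02)&(Z<.03)][:,:2].astype(np.float32)
    if len(q)>20:print(c,len(q),cv2.minAreaRect(q),cv2.boxPoints(cv2.minAreaRect(q)))
    if c!='scene':cv2.imwrite(f'pics/t_{c}.png',im[...,::-1])
```

```text
11.975 [ 0.5744 -0.0555  0.2568] [ 0.5385  1.1014 -0.9975] 0.0495604679691197
top pocket 0.65 409.7 283.4 [ 0.4371 -0.2264  0.0018]
top hotend 0.55 417.8 263.4 [ 0.4741 -0.2363  0.0226]
top pulley 0.61 420.8 238.3 [ 0.5225 -0.2437  0.0199]
top 479 ((0.4847014844417572, -0.23553965985774994), (0.07152319699525833, 0.1383693963289261), 76.05916595458984) [[ 0.4089 -0.2536]
 [ 0.5432 -0.2869]
 [ 0.5605 -0.2175]
 [ 0.4262 -0.1842]]
scene pocket 0.95 175.3 257.9 [ 0.3275 -0.0482  0.0032]
scene pocket 0.78 168.8 342.1 [ 0.4365 -0.2268  0.0004]
scene hotend 0.62 182.3 357.5 [ 0.4875 -0.2531  0.0233]
scene pulley 0.44 204.6 370.8 [ 0.5341 -0.2577  0.0237]
scene 436 ((0.48586687445640564, -0.23694559931755066), (0.07166732847690582, 0.1397135853767395), 76.40884399414062) [[ 0.4095 -0.2554]
 [ 0.5453 -0.2882]
 [ 0.5622 -0.2185]
 [ 0.4264 -0.1857]]
wrist pocket 0.6 71.0 181.2 [ 0.3171 -0.0438  0.003 ]
wrist 156 ((0.4841543734073639, -0.2315971851348877), (0.03656206279993057, 0.1451428085565567), 55.053470611572266) [[ 0.4142 -0.205 ]
 [ 0.5332 -0.2882]
 [ 0.5541 -0.2582]
 [ 0.4351 -0.175 ]]
```

View pics/t_wrist.png

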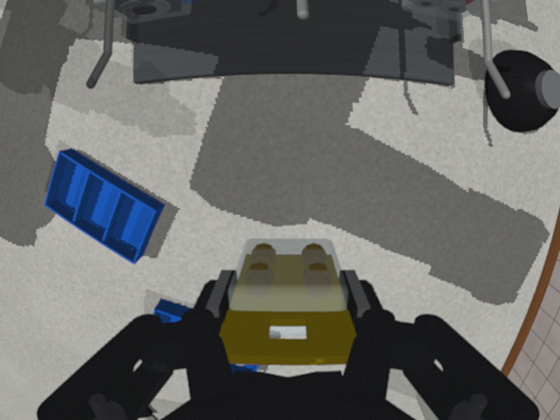

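Request:
play_rows(plan=[[46,[-0.06,-0.08,0],[0,0,0.08]],[46,[-0.13,-0.17,0],[0,0,0.16]],[46,[-0.2,-0.26,0],[0,0,0.24]],[46,[-0.27,-0.35,0],[0,0,0.32]],[46,[-0.34,-0.45,0],[0,0,0.4]],[46,[-0.41,-0.55,0],[0,0,0.48]],[46,[-0.48,-0.64,0],[0,0,0.55]],[46,[-0.525,-0.694,0],[0,0,0.605]],[46,[-0.525,-0.694,0],[0,0,0.605]],[46,[-0.525,-0.694,0],[0,0,0.605]]])

```text
t: 13.82
ee_pos: [0.443, -0.2257, 0.2554]
eef_rot: [[-0.971, 0.239, 0.0], [0.239, 0.971, 0.0], [-0.0, 0.0, -1.0]]
contact_force: [0.2, 0.5, -1.6]
width: 0.0496
grip_force: 47.6
```

Run:
```python
from h import *
np.set_printoptions(precision=4,suppress=True)
s=observe();R=s['eef_rot'];print(s['t'],s['ee_pos'],R,s['contact_force'],s['width'],s['joint_positions'])
print('yaw of y',np.degrees(np.arctan2(R[1,1],R[0,1])))
m=vision.camera_model('wrist');im,d=vision.get_image('wrist');P=wcloud(d,m)
hsv=cv2.cvtColor(im,cv2.COLOR_RGB2HSV);X,Y,Z=P[...,0],P[...,1],P[...,2]
b=(hsv[...,0]>100)&(hsv[...,0]<125)&(hsv[...,1]>120)&(abs(X-.48)<.12)&(abs(Y+.24)<.085)
q=P[b&(Z>.021)&(Z<.029)][:,:2].astype(np.float32);print(len(q))
if len(q)>20:print(cv2.minAreaRect(q),cv2.boxPoints(cv2.minAreaRect(q)))
y=(hsv[...,0]>20)&(hsv[...,0]<35)&(hsv[...,1]>120)&(Z>.15);q=P[y];q=(q-s['ee_pos'])@R;
print('pack in tool',len(q),np.median(q,0),np.percentile(q,[2,98],axis=0))
cv2.imwrite('pics/t2.png',im[...,::-1])
```

```text
13.825 [ 0.443  -0.2257  0.2554] [[-0.9711  0.2387  0.0003]
 [ 0.2387  0.9711  0.0001]
 [-0.0002  0.0002 -1.    ]] [ 0.1951  0.544  -1.5586] 0.04959877407103349 [-0.6998 -0.0676  1.9846  0.0003  1.2244 -2.0297]
yaw of y 76.18991656794884
840
((0.44761139154434204, -0.22765865921974182), (0.07093603163957596, 0.060683395713567734), 76.5883560180664) [[ 0.4099 -0.2551]
 [ 0.4689 -0.2692]
 [ 0.4854 -0.2002]
 [ 0.4263 -0.1861]]
pack in tool 6691 [ 0.0037 -0.0005  0.0232] [[ 0.0004 -0.024   0.012 ]
 [ 0.0152  0.0227  0.0611]]
```

View pics/t2.png

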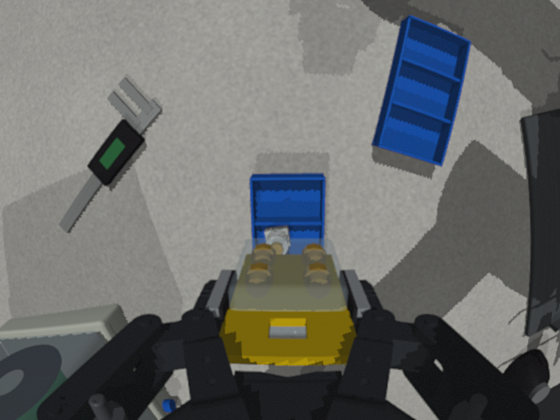

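Request:
play_rows(plan=[[46,[0,-0.003,-0.12],[0,0,0]],[46,[0,-0.003,-0.25],[0,0,0]],[46,[0,-0.003,-0.36],[0,0,0]],[46,[0,-0.003,-0.46],[0,0,0]],[46,[0,-0.003,-0.54],[0,0,0]],[46,[0,-0.003,-0.58],[0,0,0]],[46,[0,-0.003,-0.592],[0,0,0]],[46,[0,-0.003,-0.592],[0,0,0]]])

```text
t: 14.88
ee_pos: [0.4431, -0.227, 0.1079]
eef_rot: [[-0.971, 0.237, 0.001], [0.237, 0.971, -0.001], [-0.001, -0.0, -1.0]]
contact_force: [0.0, 0.4, -0.9]
width: 0.0495
grip_force: 47.6
```

Request:
play_rows(plan=[[46,[0,0,-0.006],[0,0,0]],[46,[0,0,-0.006],[0,0,0]]])

```text
t: 15.12
ee_pos: [0.4429, -0.227, 0.1063]
eef_rot: [[-0.971, 0.237, 0.001], [0.237, 0.971, -0.001], [-0.001, -0.0, -1.0]]
contact_force: [-0.1, 0.7, 0.2]
width: 0.0492
grip_force: 47.6
```

Request:
play_rows(plan=[[46,[0,0,-0.005],[0,0,0]],[46,[0,0,-0.005],[0,0,0]]])

```text
t: 15.38
ee_pos: [0.4426, -0.2268, 0.1046]
eef_rot: [[-0.971, 0.237, -0.0], [0.237, 0.971, 0.0], [0.0, 0.0, -1.0]]
contact_force: [-0.7, -0.1, -1.3]
width: 0.0495
grip_force: 47.6
```

Request:
play_rows(plan=[[46,[0,0,-0.004],[0,0,0]],[46,[0,0,-0.004],[0,0,0]]])

```text
t: 15.62
ee_pos: [0.4428, -0.2269, 0.1041]
eef_rot: [[-0.971, 0.237, -0.0], [0.237, 0.971, 0.0], [0.0, -0.0, -1.0]]
contact_force: [-1.4, 1.4, 4.1]
width: 0.0497
grip_force: 47.9
```

Request:
play_rows(plan=[[50,[0,0,0.001],[0,0,0]],[52,[0,0,0.001],[0,0,0]],[54,[0,0,0.001],[0,0,0]],[58,[0,0,0.001],[0,0,0]],[62,[0,0,0.001],[0,0,0]],[64,[0,0,0.001],[0,0,0]],[64,[0,0,0.001],[0,0,0]]], grip_force=20)

```text
t: 16.5
ee_pos: [0.4427, -0.2268, 0.1039]
eef_rot: [[-0.971, 0.237, -0.0], [0.237, 0.971, -0.0], [0.0, -0.0, -1.0]]
contact_force: [-0.3, 0.8, 0.6]
width: 0.064
grip_force: 0.0
```

Request:
play_rows(plan=[[64,[0,0,0.04],[0,0,0]],[64,[0,0,0.12],[0,0,0]],[64,[0,0,0.25],[0,0,0]],[64,[0,0,0.42],[0,0,0]],[64,[0,0,0.6],[0,0,0]],[64,[0,0,0.6],[0,0,0]],[64,[0,0,0.6],[0,0,0]]])

```text
t: 17.38
ee_pos: [0.4424, -0.2266, 0.2538]
eef_rot: [[-0.971, 0.237, -0.0], [0.237, 0.971, 0.0], [0.0, 0.0, -1.0]]
contact_force: [-0.1, 0.3, -0.9]
width: 0.0638
grip_force: 0.0
```

Run:
```python
from h import *
np.set_printoptions(precision=4,suppress=True)
s=observe();print(s['t'],s['ee_pos'],s['contact_force'],s['width'],s['dq'])
for c in('wrist','scene'):
    m=vision.camera_model(c);im,d=vision.get_image(c);P=wcloud(d,m) if c=='wrist' else cloud(c,d)
    hsv=cv2.cvtColor(im,cv2.COLOR_RGB2HSV);X,Y,Z=P[...,0],P[...,1],P[...,2]
    y=(hsv[...,0]>20)&(hsv[...,0]<35)&(hsv[...,1]>120)&(Z>.065)&(Z<.1)&(Y<-.15);q=P[y]
    B=np.array([[.971,.239],[-.239,.971]])
    if len(q):
        r=(q[:,:2]-[.4414,-.2263])@B
        for a,b in((.067,.075),(.075,.082),(.082,.09)):
            k=(q[:,2]>a)&(q[:,2]<b);print(c,k.sum(),np.median(r[k],0),np.percentile(r[k],[2,98],axis=0),q[:,2].max())
    cv2.imwrite(f'pics/f_{c}.png',im[...,::-1])
```

```text
17.375 [ 0.4424 -0.2266  0.2538] [-0.0574  0.3487 -0.8689] 0.06377810768982077 [-0.0003  0.0255  0.0225 -0.0008 -0.0003  0.0024]
wrist 202 [-0.002  -0.0012] [[-0.0025 -0.0241]
 [ 0.0014  0.0223]] 0.09324616406901062
wrist 105 [-0.0023 -0.0074] [[-0.0026 -0.0246]
 [-0.0018  0.0229]] 0.09324616406901062
wrist 195 [-0.0023  0.0004] [[-0.0027 -0.0243]
 [-0.0004  0.0229]] 0.09324616406901062
scene 52 [ 0.0018 -0.0108] [[ 0.0005 -0.0248]
 [ 0.0033  0.021 ]] 0.09144103662651171
scene 49 [0.0017 0.0078] [[ 0.0005 -0.0236]
 [ 0.0034  0.022 ]] 0.09144103662651171
scene 105 [ 0.0013 -0.0034] [[-0.0034 -0.0242]
 [ 0.0033  0.0213]] 0.09144103662651171
```

View pics/f_wrist.png

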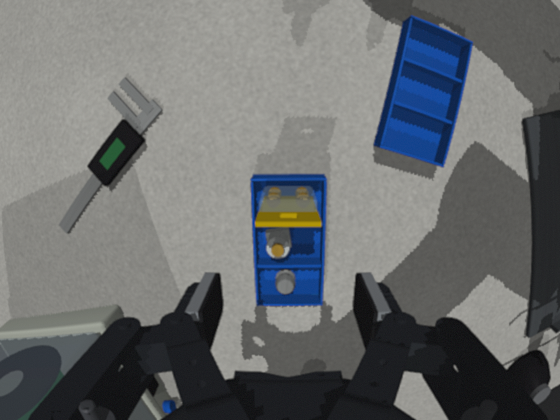

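The picture shows the pack standing upright in the end pocket (about 288, 200). The hot end (279, 245) and pulley (286, 282) are in place, and the measured offset from the pocket's middle is within 3 mm.

```bash
python3 -c "
from bench import workorder
print(workorder.hand_in())"
```

```text
the job is handed in; nothing more can be done
None
```

The nozzle pack came off its peg and is standing upright in the tray's empty pocket, about 3 mm or less from its middle. The largest push I read on the wire was about 3 N, forces being read only at the end of each step. The job is handed in; no verdict came back.

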